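# Prop the dust guard and take out the bur block

## Robot

A 6-joint arm with a two-finger parallel gripper is mounted at the origin on a cart in front of the work surface, level with it; the furniture and walls round the work are solid. World frame = base frame: x ahead of the robot, y to its left, z up, the work surface at z = 0. Lengths are in m, angles in rad, forces in N, time in s.
With the tool pointing down it reaches from about 0.3 to 0.85 m from the base axis. Payload 5.4 kg.
Tool frame: the origin (TCP) lies midway between the tips of the shut fingers; the grasp point (between the pads) lies 19 mm behind it; z points along the fingers, y is the line along which they close (so a half turn about z gives the same grasp; the last joint's range is limited). The gripper opens to 85 mm and grips with 20 to 120 N. Pads are 22 mm wide; open, the fingers measure 114 mm over their backs; the gripper's body (76 mm by 85 mm) begins 54 mm behind the grasp point. The pads swing forward as they close: fully open they stand 13 mm farther back than shut.
Start: joints at [0.937, 0.158, 1.597, -0, 1.386, -0.21], TCP at [0.236, 0.524, 0.231] pointing down, gripper open.
Joint ranges: [-2.91, 2.91], [-0.94, 2.29], [0.18, 2.7], [-1.29, 4.43], [0.17, 2.64], [-3, 3]. Speed limits (rad/s): [2.57, 2.57, 3.14, 3.14, 3.14, 3.14].

## Interface

Orientations are given as a unit quaternion [x, y, z, w].
In Python, from workcell import ctrl gives the robot as it stands.
- The arm moves only by the tool move_arm, never from a script. Its argument "deltas" is a list of rows, each a list of 5 numbers: the closure, from -1 (fully open) to 1 (shut), so that 0 is half open, then the shift along the tool's x, y, z in m, then the turn about the tool's z in degrees. A call has 1 to 10 rows; each row shifts and turns the commanded pose from where the row before left it, along the tool's axes as they then stand; what a row does not reach is not made up. A row lasts 1/12 s, in which the tool goes at most 41.7 mm and 7.16 degrees, less where a joint would pass 70% of its speed; a pose out of reach is approached as far as the arm can. A call with a gripper value outside its range is refused whole. The fingers move at their own pace and stop on an object; the grip force is fixed at half the most. Time passes only in rows, so rows that do not move let the fingers close. It gives the time, the measured TCP pose, the force, the opening and the grip force at its end, in the units of the state.
- ctrl.state(): the state, without advancing time (a new reading comes with each control period).
- ctrl.camera(name): name is "scene" or "top"; returns a dict with "image" (384x512x3 uint8, red, green, blue), "depth" (384x512 float32, m along the optical axis (not along the pixel's ray), 0 where there is no reading), "fx", "fy", "cx", "cy" (pixels), "D" ([k1, k2, p1, p2, k3] as OpenCV has them; the pictures are not rectified), "R" (3x3) and "t" (3): a world point X has camera coordinates R X + t. Camera axes: x right, y down, z forward; pixel columns grow to the right and rows downward; lengths in m; the calibration is good to about 2 mm. A picture is of the moment at which its call begins.
- ctrl.finish_job(): hands the job in; it is judged then, once.
The state is a dict: "time_s": time; "q": joint angles; "joint_vel": joint speeds; "tau": joint torques, N m; "tcp_pos": TCP position; "tool_rot": TCP orientation; "force": force on the tool from outside, world axes, zero at the start; "wrist_torque": the same for the moment, N m; "finger_gap": opening from 0.0 (shut) to 1.0 (fully open); "gripper_force": force on a finger pad.
Only numpy, scipy, OpenCV 4.12 (cv2) and the standard library are available. Lean on these libraries where they do the work, as an engineer would, in place of code of your own. Each camera call takes 0.05 s, during which the arm holds its last target. There are 200 camera calls.

## Task

The wooden bur block is kept under the hinged clear dust guard. Raise the guard's flap by its red knob until it leans back against its stop, swing the yellow stay all the way across in front of the raised flap so that it cannot fall shut, and only then take the bur block out and stand it upright in the middle of the dark green mat. Leave the flap up, the stay across, and the white plaster cast where it stands.

Things in the scene. Friction and masses are not known exactly. Their poses are not given: they have to be found in the camera images.
- guard: Grey tray of the dust guard, fixed, on 10 mm feet. Opening 130 (own x) by 126 mm (own y); origin: its centre, at table height; own +x points from knob side to hinge side, z up. Tray floor's top at z = 16 mm; walls 5 mm thick, back and sides to z = 64, front (-x) to z = 38 mm. On the +y side the floor runs on to y = 96 mm and bears the stay's round post (14 mm) at x = 64, y = 83 mm.
- guard_flap (a joint): Angle (rad) of the clear acrylic flap, 130 x 126 x 4 mm with dark edge strips, 0.15 kg. Hinge line: along the guard's own y at own x = 65, z = 67.5 mm. 0 = shut, level; grows as the knob side rises; 1.57 upright; 1.745 stop, leaning back 10 degrees. Free hinge: let go past about 1.65 it falls back to the stop and rests there; below upright it falls shut.
- flap_knob (a point): Centre of the red knob on the flap's front edge: cylinder 22 mm in diameter, 16 mm wide along the guard's own y, on a 12 mm neck. 158 mm from the hinge line, 28 mm past the flap's edge; 69 mm above the table when shut, space free round and below it. Pinched across its 16 mm it turns between the pads, so upright fingers can carry it through the whole arc.
- stay (a joint): Angle (rad) of the yellow stay: level bar 70 x 12 x 10 mm, 126 to 136 mm above the table, that swings about its post's vertical axis. Parked between -0.3 and 0.1 beside the flap (0 points to the guard's own -x); grows counter-clockwise from above; 1.57 = stop, pointing to own -y across the front of the raised flap. Light friction holds it. Solid to the flap: swung over the shut flap it blocks it.
- stay_peg (a point): Grip point on the stay's upright yellow peg, 12 mm in diameter, 50 mm out from the post's axis, rising from the bar to 190 mm above the table. The point is on the peg's axis, 175 mm above the table, with 35 mm of free peg below it. Under 1 N moves it.
- bur_block: Wooden block with small upright burs, in the tray under the flap: wood 34 (own x) by 70 (own y) by 18 mm high, burs up to 43 mm. Origin: centre of its underside, own z up. 0.06 kg. Grasp the wood low down across its 34 mm, burs between the fingers. Its long side lies roughly along the guard's own x; 25 mm or more of free floor on each side, so open the fingers to about 60 mm there.
- mat: Dark green rubber mat, 100 mm (own x) by 120 mm (own y), 3 mm thick, fixed flat on the table to the right of the guard. Origin: centre of its underside. Behind it stands a fixed aluminium case, 206 mm high; a pail (255 mm) and a bottle (327 mm) stand behind the guard: travel above 300 mm, by the robot's side of the bottle.
- cast_white: White plaster cast of a dental arch, 60 x 73 x 28 mm, a bystander loose on the table. Origin: centre of its underside.

How it is judged:
On the way, in this order (a step that is already met when the one before it is completed fails the run):
1. the flap is raised to lean back, the stay not yet across, the bur block still in the tray (value of joint guard_flap above 1.6 rad and value of joint stay below 0.5 rad and x of bur_block in the frame of guard between -0.07 and 0.07 m and y of bur_block in the frame of guard between -0.07 and 0.07 m and z of bur_block in the frame of guard below 0.03 m), for 0.2 s.
2. the stay is swung across before the raised flap, the bur block still in the tray (value of joint guard_flap above 1.6 rad and value of joint stay above 1.4 rad and x of bur_block in the frame of guard between -0.07 and 0.07 m and y of bur_block in the frame of guard between -0.07 and 0.07 m and z of bur_block in the frame of guard below 0.03 m), for 0.2 s.
3. the bur block is lifted out with flap and stay still set (value of joint guard_flap above 1.6 rad and value of joint stay above 1.4 rad and z of bur_block in the frame of guard above 0.07 m), for 0.1 s.
At the end, for the whole second after the job is handed in: The flap leans back (over 1.6 rad), the stay is across (over 1.4 rad), and the bur block stands upright (within 0.15 rad) and at rest on the mat, its centre within 30 mm of the mat's middle both along and across the mat (value of joint guard_flap above 1.6 rad and value of joint stay above 1.4 rad and x of bur_block in the frame of mat between -0.03 and 0.03 m and y of bur_block in the frame of mat between -0.03 and 0.03 m and z of bur_block in the frame of mat between -0.002 and 0.008 m and angle between bur_block's own z axis and vertical below 0.15 rad and linear speed of bur_block below 0.01 m/s); the robot touches nothing.
It fails at once if the white cast is shifted by more than 20 mm (distance of cast_white from where it was at the start of the episode above 0.02 m).
It also fails if it takes over 67 s, if anything falls off the work surface, if the arm or the gripper's body presses on something with over 40 N, if the wrist force passes 120 N, or if a joint passes its speed limit or range.

## Working session

There is one attempt and no reset: what is moved stays moved. The work goes in short steps, Python scripts to look and compute and a tool call to move; the robot and the scene stay as the last step left them, time stands still between calls to the robot, and variables do not carry over. Pictures are saved under pics/ and viewed, at most 11 in all, crops included, and the job is handed in when it is done.

Besides the shell and the picture viewer there is one more tool, called after ">>>" by a JSON object that holds its "fn" and its "kwargs", one argument or row to a line. move_arm: Moves the arm, as the interface text tells. Its arguments: {"type":"object","properties":{"deltas":{"type":"array","items":{"type":"array","items":{"type":"number"}}}},"required":["deltas"]}

```bash
ls; mkdir -p pics; cat > h.py <<'E'
import numpy as np, cv2, pickle
from workcell import ctrl
def cam(n):
    c=ctrl.camera(n); return c
def K(c): return np.array([[c['fx'],0,c['cx']],[0,c['fy'],c['cy']],[0,0,1.]])
def ray(c,u,v):
    p=cv2.undistortPoints(np.array([[[u,v]]],float),K(c),np.array(c['D'],float))[0,0]
    R=np.array(c['R']);t=np.array(c['t'])
    return -R.T@t, R.T@np.array([p[0],p[1],1.])
def onz(c,u,v,z):
    o,d=ray(c,u,v); return o+d*(z-o[2])/d[2]
def dep(c,u,v):
    o,d=ray(c,u,v); return o+d*float(c['depth'][int(v),int(u)])
def proj(c,X):
    return cv2.projectPoints(np.array([X],float),cv2.Rodrigues(np.array(c['R'],float))[0],np.array(c['t'],float),K(c),np.array(c['D'],float))[0][0,0]
def save(c,f,s=1):
    cv2.imwrite('pics/'+f,cv2.resize(c['image'][:,:,::-1],None,fx=s,fy=s))
E
python3 - <<'E'
from h import *
for n in('top','scene'):
    c=cam(n); save(c,n+'0.png',1.5); pickle.dump(c,open(n+'0.pkl','wb')); print(n,-np.array(c['R']).T@c['t'],c['fx'])
print(ctrl.state())
E
```

```text
pics
top [0.21466157 0.14660012 1.29328527] 404.756705269076
scene [ 0.01594594 -0.60758154  1.17394711] 487.2138489278813
{'time_s': 0.1, 'q': array([ 9.36895516e-01,  1.58995460e-01,  1.59810856e+00, -1.53142331e-06,
        1.38618899e+00, -2.10119172e-01]), 'joint_vel': array([-0.00087419, -0.0017771 , -0.00308116, -0.00127105, -0.0005238 ,
        0.00076685]), 'tau': array([-8.60940472e-04, -3.96989822e+01, -3.32338929e+01, -1.12621988e-04,
        4.13959278e-03,  9.27492408e-06]), 'tcp_pos': array([0.23614987, 0.52367896, 0.23040892]), 'tool_rot': array([ 2.10308592e-01,  9.77634683e-01, -7.75900016e-04, -3.47542941e-04]), 'force': array([-0.01343818, -0.39231155,  0.46414843]), 'wrist_torque': array([-0.00288522,  0.01738351,  0.00576173]), 'gripper_force': 0.0, 'finger_gap': 1.0003164531287303}
```

View pics/top0.png

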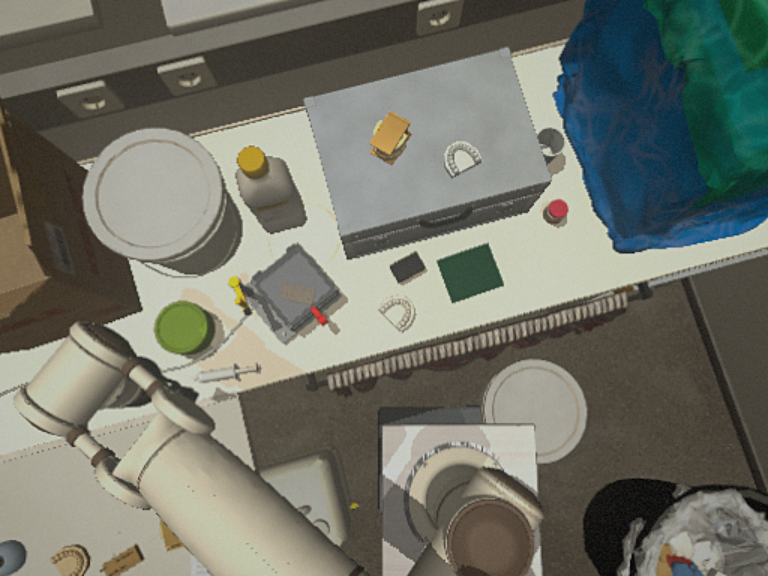

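View pics/scene0.png

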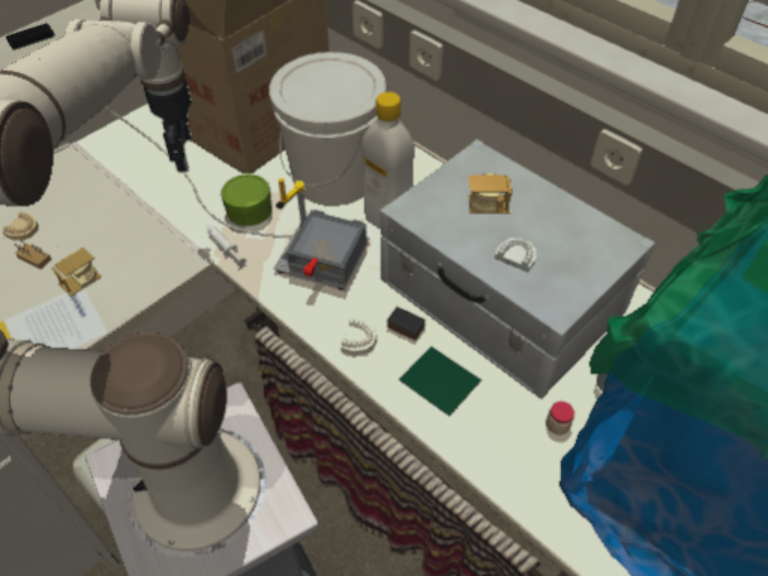

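Top view (1.5×): guard centre ~(294,288), red knob (319,316), yellow stay peg ~(236,284), mat (470,272), cast (398,313). The knob side faces the lower right and the hinge the upper left. A closer crop comes next, with colour masks.

```bash
python3 - <<'E'
from h import *
T=pickle.load(open('top0.pkl','rb'));S=pickle.load(open('scene0.pkl','rb'))
a=T['image'][140:250,130:270,::-1];b=S['image'][105:215,170:270,::-1]
cv2.imwrite('pics/crop0.png',np.hstack([cv2.resize(a,None,fx=3.2,fy=3.2,interpolation=2),cv2.resize(b,None,fx=3.2,fy=3.2,interpolation=2)]))
def masks(c):
    h=cv2.cvtColor(c['image'],cv2.COLOR_RGB2HSV)
    return dict(red=cv2.inRange(h,(0,150,90),(6,255,255))|cv2.inRange(h,(174,150,90),(180,255,255)),yel=cv2.inRange(h,(20,150,90),(32,255,255)),mat=cv2.inRange(h,(65,90,20),(95,255,110)))
for n,c in(('T',T),('S',S)):
    for k,m in masks(c).items():
        N,l,st,ce=cv2.connectedComponentsWithStats(m)
        for i in range(1,N):
            if st[i,4]>12:
                u,v=ce[i]; print(n,k,st[i],ce[i].round(1),dep(c,u,v).round(3))
                if k=='mat' and 800<st[i,4]<4000:
                    ct=cv2.findContours((l==i).astype(np.uint8),0,1)[0][0]; r=cv2.minAreaRect(ct)
                    print(r,[onz(c,*p,0.003).round(4) for p in cv2.boxPoints(r)], onz(c,*ce[i],.003))
E
```

```text
T red [366 134  12  11  99] [371.9 138.7] [ 0.6   -0.219  0.047]
T red [207 204  11  13  61] [212.2 210.2] [0.369 0.285 0.074]
T red [445 370  15   7  48] [451.2 372.7] [-0.252 -0.666 -0.527]
T yel [158  97  19  20 247] [166.7 105.8] [0.601 0.373 0.328]
T yel [153 185  11  18  87] [157.8 192.9] [0.413 0.436 0.137]
T yel [234 335   5   4  14] [235.9 336.7] [-0.147  0.259 -0.789]
T mat [ 428    0   84  142 7735] [480.5  58.5] [ 0.619 -0.306  0.528]
T mat [292 168  19  14  42] [299.8 173.6] [0.496 0.01  0.006]
T mat [307 188  28  11  41] [320.4 193.6] [ 0.43  -0.055  0.005]
T mat [298 191  10  10  21] [301.2 196.2] [0.422 0.007 0.003]
S red [202 172  10  12  59] [206.4 177.5] [0.367 0.279 0.079]
S red [367 268  15  14 155] [374.5 274.3] [ 0.6   -0.22   0.049]
S yel [251  61  16  20 248] [258.5  69.9] [0.598 0.362 0.322]
S yel [186 119  17  16 107] [193.2 126.3] [ 0.463  0.58  -0.003]
S yel [  0 215   7  11  33] [  2.4 219.8] [-0.207  0.513 -0.001]
S mat [  393   117   119   189 11103] [470.7 219.2] [ 0.544 -0.389  0.535]
S mat [ 267  232   53   45 1211] [293.  253.4] [ 0.472 -0.035  0.002]
((292.9087219238281, 252.93406677246094), (43.10111999511719, 30.895889282226562), 35.83765411376953) [array([0.4083, 0.0049, 0.003 ]), array([0.4983, 0.0504, 0.003 ]), array([ 0.5354, -0.0722,  0.003 ]), array([ 0.4474, -0.1117,  0.003 ])] [ 0.47129795 -0.0352084   0.003     ]
```

View pics/crop0.png

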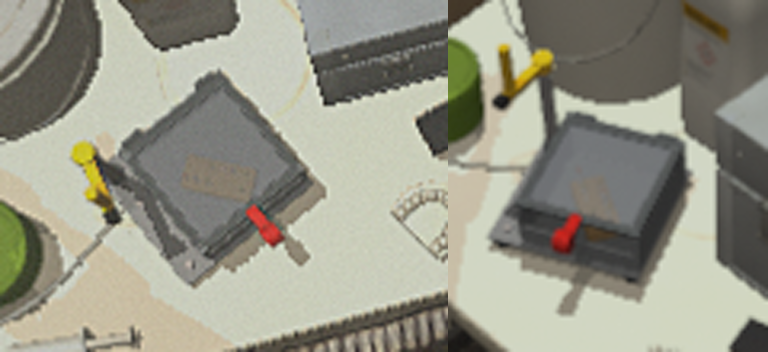

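```bash
python3 - <<'E'
from h import *
T=pickle.load(open('top0.pkl','rb'));S=pickle.load(open('scene0.pkl','rb'))
t=lambda x,y:(130+x/3.2-.4,140+y/3.2-.4); s=lambda x,y:(170+(x-448)/3.2-.4,105+y/3.2-.4)
for n,p in dict(BL=(123,150),BR=(216,80),FR=(308,172),FL=(207,257)).items(): print('flapT',n,onz(T,*t(*p),.0695).round(4))
for n,p in dict(BL=(568,120),BR=(683,143),FR=(650,238),FL=(520,210)).items(): print('flapS',n,onz(S,*s(*p),.0695).round(4))
print('knobT',onz(T,*t(272,234),.075),'S',onz(S,*s(564,238),.072))
for z in(.126,.136,.146):print('hub',z,onz(T,*t(84,152),z).round(4),onz(S,*s(543,58),z).round(4))
print('pegtip S',onz(S,*s(503,47),.19),'T',onz(T,*t(93,183),.19))
print('pegbase S',onz(S,*s(504,95),.136),'barend S',onz(S,*s(500,102),.131),'T',onz(T,*t(112,217),.131))
bl=[(181,183),(185,153),(256,172),(245,203)]
E
```

```text
flapT BL [0.4441 0.422  0.0695]
flapT BR [0.5126 0.3345 0.0695]
flapT FR [0.4217 0.2449 0.0695]
flapT FL [0.3408 0.3396 0.0695]
flapS BL [0.4406 0.4181 0.0695]
flapS BR [0.5226 0.3312 0.0695]
flapS FR [0.4352 0.241  0.0695]
flapS FL [0.3468 0.3353 0.0695]
knobT [0.36160129 0.27793184 0.075     ] S [0.3657295  0.28061519 0.072     ]
hub 0.126 [0.4319 0.4446 0.126 ] [0.4371 0.454  0.126 ]
hub 0.136 [0.43   0.4421 0.136 ] [0.433  0.4439 0.136 ]
hub 0.146 [0.4282 0.4395 0.146 ] [0.429  0.4338 0.146 ]
pegtip S [0.38634279 0.4217514  0.19      ] T [0.39283727 0.4195944  0.19      ]
pegbase S [0.37836868 0.41755413 0.136     ] barend S [0.37272488 0.41593195 0.131     ] T [0.37121702 0.41604525 0.131     ]
```

>>> {"fn": "move_arm", "kwargs": {
  "deltas": [
    [-1,0,0,-0.004,-6.5],
    [-1,0,0,-0.004,-6.5],
    [-1,0,0,-0.004,-6.5],
    [-1,0,0,-0.004,-6.5],
    [-1,0,0,-0.004,-6.5],
    [-1,0,0,-0.004,-6.5],
    [-1,0,0,-0.004,-6.5],
    [-1,0,0,-0.004,-6.5],
    [-1,0,0,-0.004,-6.5],
    [-1,0,0,-0.004,-6.3]
  ]
}}

```text
time_s: 0.93
tcp_pos: [0.2363, 0.5238, 0.2709]
tool_rot: [-0.349, 0.937, -0.0, -0.0]
force: [0.2, 0.1, 0.2]
finger_gap: 0.998
gripper_force: 0.0
```

>>> {"fn": "move_arm", "kwargs": {
  "deltas": [
    [-0.3,0.006,-0.027,0,0],
    [-0.3,0.006,-0.027,0,0],
    [-0.3,0.006,-0.027,0,0],
    [-0.3,0.006,-0.027,0,0],
    [-0.3,0.006,-0.027,0,0],
    [-0.3,0.006,-0.027,0,0],
    [-0.3,0.006,-0.027,0,0],
    [-0.3,0.006,-0.027,0,0],
    [-0.3,0.006,-0.027,0,0],
    [-0.3,0.01,-0.028,0,0]
  ]
}}

```text
time_s: 1.77
tcp_pos: [0.3642, 0.2754, 0.2709]
tool_rot: [-0.346, 0.938, 0.0, -0.0]
force: [0.5, -0.1, -0.4]
finger_gap: 0.648
gripper_force: 0.0
```

>>> {"fn": "move_arm", "kwargs": {
  "deltas": [
    [-0.3,0,0,0.03,0],
    [-0.3,0,0,0.03,0],
    [-0.3,0,0,0.03,0],
    [-0.3,0,0,0.02,0],
    [-0.3,0,0,0,0],
    [-0.3,0,0,0,0]
  ]
}}

```text
time_s: 2.27
tcp_pos: [0.363, 0.2761, 0.1605]
tool_rot: [-0.346, 0.938, -0.0, -0.001]
force: [0.8, 0.5, 0.7]
finger_gap: 0.65
gripper_force: 0.0
```

```bash
python3 - <<'E'
from h import *
s=ctrl.state();print({k:np.round(s[k],3) for k in('time_s','q','tcp_pos','tool_rot','finger_gap','force')})
c=cam('scene');a=c['image'][105:215,140:290,::-1];b=cam('top')['image'][140:250,130:280,::-1]
cv2.imwrite('pics/k1.png',cv2.resize(np.vstack([a,b]),None,fx=2.7,fy=2.7,interpolation=2))
E
```

```text
{'time_s': np.float64(2.267), 'q': array([ 0.384, -0.086,  1.994,  0.   ,  1.237, -1.894]), 'tcp_pos': array([0.363, 0.276, 0.161]), 'tool_rot': array([-0.346,  0.938, -0.   , -0.001]), 'finger_gap': np.float64(0.65), 'force': array([0.781, 0.513, 0.725])}
```

View pics/k1.png

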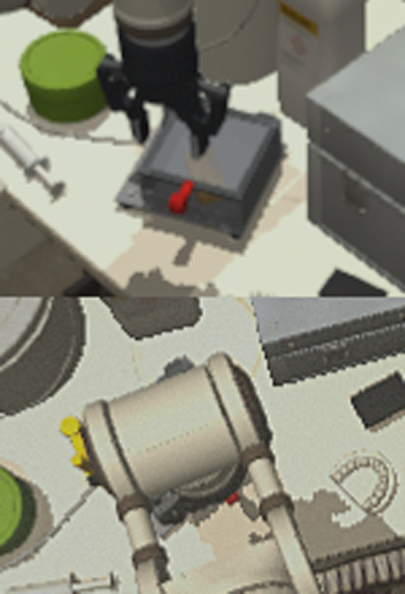

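The top crop shows the arm over the guard. In the scene crop the fingers straddle the red knob at (180,197), so I will correct by 2 mm and descend.

>>> {"fn": "move_arm", "kwargs": {
  "deltas": [
    [-0.3,-0.002,0.002,0.03,0],
    [-0.3,0,0,0.03,0],
    [-0.3,0,0,0.03,0],
    [-0.3,0,0,0.02,0],
    [-0.3,0,0,0,0],
    [1,0,0,0,0],
    [1,0,0,0,0],
    [1,0,0,0,0],
    [1,0,0,0,0],
    [1,0,0,0,0]
  ]
}}

```text
time_s: 3.2
tcp_pos: [0.3654, 0.2811, 0.0539]
tool_rot: [-0.346, 0.938, 0.001, 0.002]
force: [-3.7, 4.0, 6.1]
finger_gap: 0.174
gripper_force: 60.5
```

>>> {"fn": "move_arm", "kwargs": {
  "deltas": [
    [1,0,0,0,0],
    [1,0,0,0,0],
    [1,0,0,0,0],
    [1,0,0,0,0]
  ]
}}

```text
time_s: 3.53
tcp_pos: [0.3654, 0.2811, 0.0539]
tool_rot: [-0.346, 0.938, 0.001, 0.002]
force: [-2.6, 3.8, 5.6]
finger_gap: 0.174
gripper_force: 60.4
```

>>> {"fn": "move_arm", "kwargs": {
  "deltas": [
    [1,-0.0005,0,-0.0131,0],
    [1,-0.0016,0,-0.013,0],
    [1,-0.0027,0,-0.0128,0],
    [1,-0.0038,0,-0.0126,0],
    [1,-0.0048,0,-0.0122,0],
    [1,-0.0058,0,-0.0118,0],
    [1,-0.0067,0,-0.0112,0],
    [1,-0.0076,0,-0.0106,0],
    [1,-0.0085,0,-0.01,0],
    [1,-0.0093,0,-0.0092,0]
  ]
}}

```text
time_s: 4.37
tcp_pos: [0.4034, 0.3129, 0.1683]
tool_rot: [-0.346, 0.938, 0.0, 0.0]
force: [4.9, 2.4, -12.8]
finger_gap: 0.17
gripper_force: 58.6
```

>>> {"fn": "move_arm", "kwargs": {
  "deltas": [
    [1,-0.01,0,-0.0084,0],
    [1,-0.0107,0,-0.0076,0],
    [1,-0.0113,0,-0.0067,0],
    [1,-0.0118,0,-0.0057,0],
    [1,-0.0123,0,-0.0047,0],
    [1,-0.0126,0,-0.0037,0],
    [1,-0.0128,0,-0.0026,0],
    [1,-0.013,0,-0.0015,0],
    [1,-0.0131,0,-0.0005,0],
    [1,-0.0131,0,0.0006,0]
  ]
}}

```text
time_s: 5.2
tcp_pos: [0.4952, 0.3896, 0.2091]
tool_rot: [-0.346, 0.938, -0.002, -0.001]
force: [0.3, -5.6, -3.0]
finger_gap: 0.168
gripper_force: 58.5
```

>>> {"fn": "move_arm", "kwargs": {
  "deltas": [
    [1,-0.006,0,0.001,0],
    [1,0,0,0,0],
    [1,0,0,0,0]
  ]
}}

```text
time_s: 5.45
tcp_pos: [0.5002, 0.3937, 0.2085]
tool_rot: [-0.346, 0.938, -0.001, 0.0]
force: [1.9, -5.7, -0.6]
finger_gap: 0.175
gripper_force: 58.4
```

>>> {"fn": "move_arm", "kwargs": {
  "deltas": [
    [0,0,0,0,0],
    [0,0,0,0,0],
    [0,0,0,0,0],
    [0,0,0,0,0],
    [0,0,0,-0.01,0],
    [0,0,0,-0.02,0],
    [0,0,0,-0.03,0],
    [0,0,0,-0.03,0],
    [0,0,0,-0.02,0],
    [0,0,0,0,0]
  ]
}}

```text
time_s: 6.28
tcp_pos: [0.5013, 0.3963, 0.3253]
tool_rot: [-0.346, 0.938, 0.001, 0.006]
force: [1.0, -0.2, 2.0]
finger_gap: 0.502
gripper_force: 0.0
```

```bash
python3 - <<'E'
from h import *
s=ctrl.state();print({k:np.round(s[k],3) for k in('time_s','q','tcp_pos','finger_gap','force')})
c=cam('scene');a=c['image'][75:215,140:290,::-1];b=cam('top')['image'][140:250,130:280,::-1]
cv2.imwrite('pics/k2.png',cv2.resize(np.vstack([a,b]),None,fx=2.3,fy=2.3,interpolation=2))
E
```

```text
{'time_s': np.float64(6.283), 'q': array([ 0.48 ,  0.274,  1.28 ,  0.   ,  1.577, -1.798]), 'tcp_pos': array([0.501, 0.396, 0.325]), 'finger_gap': np.float64(0.502), 'force': array([ 1.035, -0.203,  1.952])}
```

View pics/k2.png

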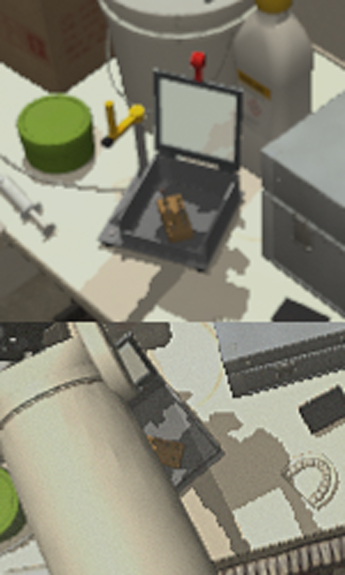

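The flap leans back with the red knob at (198,62) of the scene crop. The block is in the tray and the stay is parked with its peg at about (110,110). Next I check the pail rim clearance before going for the peg.

```bash
python3 - <<'E'
from h import *
for n in('top','scene'):
    c=pickle.load(open(n+'0.pkl','rb'))
    vv,uu=np.mgrid[0:384,0:512]
    p=cv2.undistortPoints(np.stack([uu.ravel(),vv.ravel()],1).astype(float)[:,None],K(c),np.array(c['D'],float))[:,0]
    d=c['depth'].ravel();R=np.array(c['R']);t=np.array(c['t'])
    X=(np.c_[p,np.ones(len(p))]*d[:,None]-t)@R
    g=np.array([.435,.340]);a=np.radians(40.5);M=np.array([[np.cos(a),np.sin(a)],[-np.sin(a),np.cos(a)]])
    m=(X[:,2]>.24)&(X[:,2]<.27)&(X[:,0]>.38)&(X[:,1]>.39)&(X[:,0]<.66)&(X[:,1]<.7)&(d>0)
    P=X[m]; G=(P[:,:2]-g)@M.T
    print(n,m.sum(),P[:,:2].min(0),P[:,:2].max(0))
    for x in((.386,.422),(.464,.405),(.47,.42)):
        D=np.linalg.norm(P[:,:2]-x,axis=1);i=np.percentile(D,.5);j=D.argmin();print(x,i,P[j],'guard',G[j])
E
```

```text
top 6479 [0.3802091 0.3902337] [0.6599866 0.699889 ]
(0.386, 0.422) 0.10908978194620163 [0.47147821 0.48264277 0.25905721] guard [0.12037732 0.08477571]
(0.464, 0.405) 0.0677302741391717 [0.50590012 0.45258051 0.25118302] guard [0.12702807 0.03956094]
(0.47, 0.42) 0.052108367158203606 [0.49055199 0.46309593 0.25783407] guard [0.12218648 0.05752475]
scene 3192 [0.38157946 0.39046523] [0.65999375 0.69961107]
(0.386, 0.422) 0.10811436830620402 [0.4646853  0.48937979 0.25649074] guard [0.1195873  0.09431022]
(0.464, 0.405) 0.0660962172703108 [0.5027386  0.45346911 0.25386337] guard [0.12520113 0.04228989]
(0.47, 0.42) 0.05068807381736176 [0.48990767 0.46159325 0.24999416] guard [0.12072062 0.05680056]
```

>>> {"fn": "move_arm", "kwargs": {
  "deltas": [
    [-0.3,0.0141,0.0189,0,0],
    [-0.3,0.0141,0.0189,0,0],
    [-0.3,0.0141,0.0189,0,0],
    [-0.3,0.0141,0.0189,0,0],
    [-0.3,0.0141,0.0188,0,0],
    [-0.3,0,0,0.03,0],
    [-0.3,0,0,0.03,0],
    [-0.3,0,0,0.03,0],
    [-0.3,0,0,0,0],
    [-0.3,0,0,0,0]
  ]
}}

```text
time_s: 7.22
tcp_pos: [0.3828, 0.4199, 0.225]
tool_rot: [-0.346, 0.938, -0.001, -0.003]
force: [-0.6, 1.2, 1.2]
finger_gap: 0.651
gripper_force: 0.0
```

```bash
python3 - <<'E'
from h import *
s=ctrl.state();print({k:np.round(s[k],4) for k in('time_s','tcp_pos','finger_gap','force')})
c=cam('scene');a=c['image'][75:165,140:260,::-1]
print(proj(c,s['tcp_pos']),proj(c,[s['tcp_pos'][0],s['tcp_pos'][1],.19]),proj(c,[.386,.422,.19]))
h=cv2.cvtColor(c['image'],cv2.COLOR_RGB2HSV);m=cv2.inRange(h,(20,150,60),(32,255,255));m[:100]=0
N,l,st,ce=cv2.connectedComponentsWithStats(m)
for i in range(1,N):
  if st[i,4]>12: print(st[i],ce[i])
cv2.imwrite('pics/k3.png',cv2.resize(a,None,fx=5,fy=5,interpolation=2))
E
```

```text
{'time_s': np.float64(7.2167), 'tcp_pos': array([0.3828, 0.4199, 0.225 ]), 'finger_gap': np.float64(0.651), 'force': array([-0.5905,  1.154 ,  1.2462])}
[184.57001655 111.09536   ] [185.9970111  120.08656216] [186.64640627 119.27974244]
[244 106  13  11  39] [250.25641026 111.41025641]
[186 119  17  17 109] [193.19266055 126.34862385]
```

View pics/k3.png

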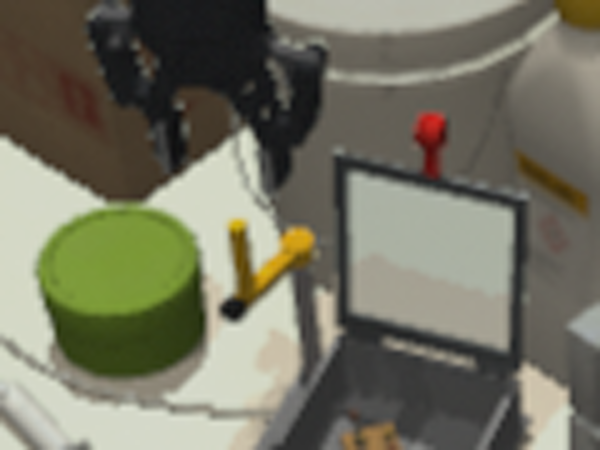

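The peg tip is at (238,224) in the crop, which is about (0.386, 0.420) in the world. I will descend and grip it.

>>> {"fn": "move_arm", "kwargs": {
  "deltas": [
    [-0.3,-0.003,-0.001,0.021,0],
    [-0.3,0,0,0.021,0],
    [-0.3,0,0,0.021,0],
    [-0.3,0,0,0,0],
    [1,0,0,0,0],
    [1,0,0,0,0],
    [1,0,0,0,0],
    [1,0,0,0,0],
    [1,0,0,0,0],
    [1,0,0,0,0]
  ]
}}

```text
time_s: 8.1
tcp_pos: [0.3885, 0.4229, 0.167]
tool_rot: [-0.346, 0.938, 0.0, 0.002]
force: [-1.4, -0.3, 6.2]
finger_gap: 0.117
gripper_force: 58.5
```

>>> {"fn": "move_arm", "kwargs": {
  "deltas": [
    [1,0.0013,-0.0086,0,0],
    [1,-0.0002,-0.0087,0,0],
    [1,-0.0017,-0.0085,0,0],
    [1,-0.0031,-0.0081,0,0],
    [1,-0.0045,-0.0074,0,0],
    [1,-0.0057,-0.0066,0,0],
    [1,-0.0068,-0.0055,0,0],
    [1,-0.0076,-0.0042,0,0],
    [1,-0.0082,-0.0029,0,0],
    [1,-0.0086,-0.0014,0,0]
  ]
}}

```text
time_s: 8.93
tcp_pos: [0.4637, 0.406, 0.1666]
tool_rot: [-0.346, 0.938, 0.001, 0.002]
force: [-2.4, 1.4, 0.5]
finger_gap: 0.08
gripper_force: 0.9
```

>>> {"fn": "move_arm", "kwargs": {
  "deltas": [
    [1,-0.003,0,0,0],
    [1,0,0,0,0],
    [1,0,0,0,0]
  ]
}}

```text
time_s: 9.18
tcp_pos: [0.4639, 0.4058, 0.164]
tool_rot: [-0.346, 0.938, -0.0, -0.001]
force: [0.5, 0.3, 0.3]
finger_gap: -0.003
gripper_force: 0.2
```

```bash
python3 - <<'E'
from h import *
c=cam('scene');a=c['image'][75:165,140:260,::-1]
print(ctrl.state()['force'])
cv2.imwrite('pics/k4.png',cv2.resize(a,None,fx=5,fy=5,interpolation=2))
E
```

```text
[ 0.14592834 -0.52650749 -0.29237948]
```

View pics/k4.png

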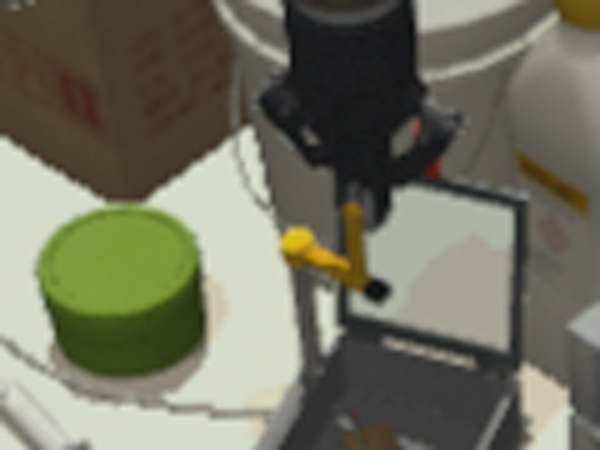

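The fingers are empty (gap 0), so the peg slipped out near the end of the arc. The peg tip is at (352,208) of the crop and the bar end at (377,290). Next I measure the stay angle.

```bash
python3 - <<'E'
from h import *
c=pickle.load(open('scene0.pkl','rb'))
s=lambda x,y:(140+x/5-.4,75+y/5-.4)
a=np.radians(40.5);M=np.array([[np.cos(a),np.sin(a)],[-np.sin(a),np.cos(a)]])
h=np.array([.4315,.444])
for n,p,z in(('tip',(352,206),.19),('end',(377,290),.131)):
    X=onz(c,*s(*p),z)[:2]; g=M@(X-h); print(n,X,g,'ang',np.arctan2(-g[1],-g[0]))
print('tcp',M@(ctrl.state()['tcp_pos'][:2]-h))
E
```

```text
tip [0.45211291 0.39936584] [-0.01331339 -0.04732709] ang 1.2965771153465828
end [0.45636394 0.38462301] [-0.01965558 -0.06129846] ang 1.2605004718065953
tcp [-0.00024889 -0.04998616]
```

>>> {"fn": "move_arm", "kwargs": {
  "deltas": [
    [1,0,0,-0.02,0],
    [1,0,0,-0.03,0],
    [1,0.025,0,0,0],
    [1,0.025,0,0,0],
    [1,0,0,0.025,0],
    [1,0,0,0.027,0],
    [1,-0.012,0,0,0],
    [1,-0.012,0,0,0],
    [1,-0.006,0,0,0],
    [1,-0.004,0,0,0]
  ]
}}

```text
time_s: 10.07
tcp_pos: [0.4501, 0.3941, 0.1615]
tool_rot: [-0.346, 0.938, -0.002, -0.004]
force: [-10.9, -13.5, 7.4]
finger_gap: -0.0
gripper_force: 8.5
```

>>> {"fn": "move_arm", "kwargs": {
  "deltas": [
    [1,-0.003,0,0,0],
    [1,0,0,0,0]
  ]
}}

```text
time_s: 10.23
tcp_pos: [0.4503, 0.3941, 0.1615]
tool_rot: [-0.347, 0.938, -0.003, -0.007]
force: [-13.9, -14.2, 8.4]
finger_gap: 0.002
gripper_force: 10.2
```

```bash
python3 - <<'E'
from h import *
c=cam('scene');pickle.dump(c,open('s5.pkl','wb'))
s=ctrl.state();print(s['force'],s['tcp_pos'])
h=cv2.cvtColor(c['image'],cv2.COLOR_RGB2HSV);m=cv2.inRange(h,(18,150,60),(32,255,255));m[:112]=0;m[:,240:]=0;m[:,:190]=0
ys,xs=np.nonzero(m)
for y in np.unique(ys): print(y,xs[ys==y].min(),xs[ys==y].max(),end='; ')
d=(c['image'].max(2)<35);print()
a=np.radians(40.5);M=np.array([[np.cos(a),np.sin(a)],[-np.sin(a),np.cos(a)]])
for al in(1.2,1.3,1.4,1.5,1.57):
  q=lambda r:np.array([.4315,.444])+M.T@(-r*np.array([np.cos(al),np.sin(al)]))
  print(al,proj(c,[*q(.05),.19]),proj(c,[*q(.064),.131]))
cv2.imwrite('pics/k5.png',cv2.resize(c['image'][75:165,140:260,::-1],None,fx=5,fy=5,interpolation=2))
E
```

```text
[-13.53430625 -14.1271623    9.06387849] [0.45027816 0.39413883 0.1615636 ]
121 198 201; 122 196 202; 123 196 202; 124 196 214; 125 197 214; 126 197 215; 127 198 216; 128 208 216; 129 214 215; 
1.2 [209.16780178 116.79385003] [214.07146412 133.25393665]
1.3 [210.25749119 115.87372351] [215.4176026  132.07393263]
1.4 [211.21033626 114.89374851] [216.59155254 130.81806884]
1.5 [212.01725158 113.86435194] [217.58227506 129.49990037]
1.57 [212.49121223 113.12015857] [218.16189685 128.54761532]
```

View pics/k5.png

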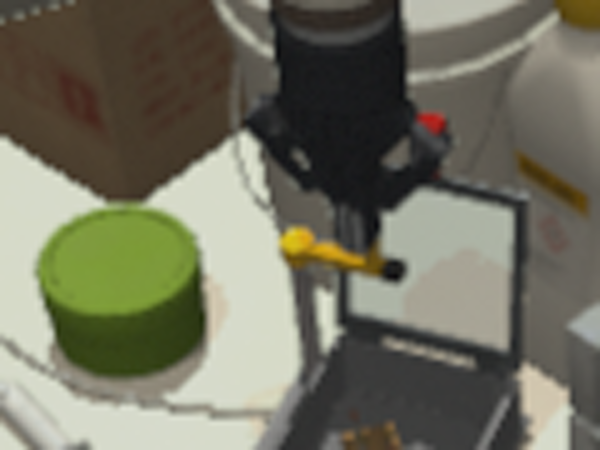

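The bar end is at (395,269), which matches a stay angle of about 1.57, and the force is 20 N against the stop. I will back off, rise and clear the view.

>>> {"fn": "move_arm", "kwargs": {
  "deltas": [
    [1,0.015,0,0,0],
    [1,0.01,0,-0.01,0],
    [1,0,0,-0.03,0],
    [0,0,0,-0.035,0],
    [-0.4,0,0,-0.035,0],
    [-0.4,0,0,-0.035,0],
    [-0.4,0.02,-0.03,0,0],
    [-0.4,0.02,-0.03,0,0],
    [-0.4,0.02,-0.03,0,0],
    [-0.4,0.02,-0.03,0,0]
  ]
}}

```text
time_s: 11.12
tcp_pos: [0.4522, 0.2371, 0.3082]
tool_rot: [-0.347, 0.938, -0.0, 0.001]
force: [0.5, -0.6, 0.2]
finger_gap: 0.701
gripper_force: 0.0
```

>>> {"fn": "move_arm", "kwargs": {
  "deltas": [
    [-0.4,0.02,-0.03,0,0],
    [-0.4,0.02,-0.03,0,0],
    [-0.4,0.02,-0.03,0,0],
    [-0.4,0.02,-0.02,0,0],
    [-0.4,0,0,0,0]
  ]
}}

```text
time_s: 11.53
tcp_pos: [0.463, 0.0986, 0.3079]
tool_rot: [-0.344, 0.939, -0.001, -0.0]
force: [0.2, 0.6, 0.0]
finger_gap: 0.694
gripper_force: 0.0
```

```bash
python3 - <<'E'
from h import *
print(ctrl.state()['tcp_pos'],ctrl.state()['force'])
T=cam('top');S=cam('scene');pickle.dump((T,S),open('b6.pkl','wb'))
a=T['image'][140:250,140:260,::-1];b=S['image'][95:205,160:280,::-1]
cv2.imwrite('pics/b6.png',np.hstack([cv2.resize(x,None,fx=3.3,fy=3.3,interpolation=2) for x in(a,b)]))
E
```

```text
[0.46302073 0.09862761 0.30793074] [0.18505838 0.62249032 0.03970618]
```

View pics/b6.png

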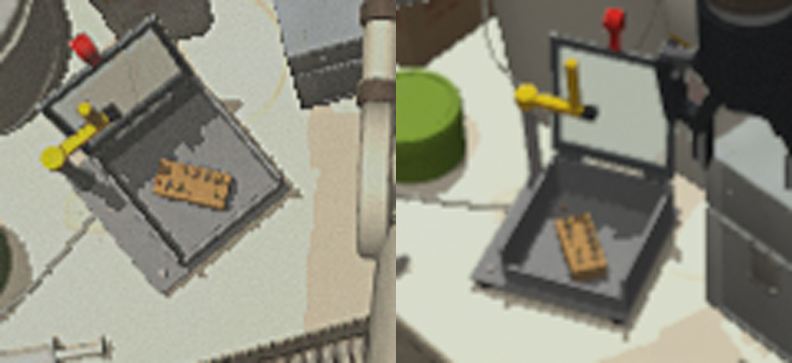

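Both views show flap up, stay across and the block in the open tray (top crop ~(195,184), scene crop ~(582,244)). Next I fit its outline.

```bash
python3 - <<'E'
from h import *
T,S=pickle.load(open('b6.pkl','rb'))
a=np.radians(40.5);M=np.array([[np.cos(a),np.sin(a)],[-np.sin(a),np.cos(a)]])
for n,c,(x0,y0,x1,y1) in(('T',T,(182,182,217,208)),('S',S,(205,155,228,184))):
    h=cv2.cvtColor(c['image'],cv2.COLOR_RGB2HSV);m=cv2.inRange(h,(5,90,60),(22,255,255));z=np.zeros_like(m);z[y0:y1,x0:x1]=m[y0:y1,x0:x1]
    z=cv2.morphologyEx(z,cv2.MORPH_CLOSE,np.ones((5,5)))
    ys,xs=np.nonzero(z);print(n,len(xs),xs.min(),xs.max(),ys.min(),ys.max())
    W=np.array([onz(c,u,v,.034)[:2] for u,v in zip(xs,ys)])
    r=cv2.minAreaRect((W*1000).astype(np.float32));print(r,'mean',W.mean(0))
    P=cv2.boxPoints(r);e=P[1]-P[0];f=P[2]-P[1];L=e if np.hypot(*e)>np.hypot(*f) else f
    print('long dir',np.degrees(np.arctan2(L[1],L[0])),'guard',M@(np.array(r[0])/1000-[.436,.341]))
# mat, top
c=S;h=cv2.cvtColor(pickle.load(open('scene0.pkl','rb'))['image'],cv2.COLOR_RGB2HSV)
E
```

```text
T 239 187 209 188 202
((421.81549072265625, 336.2447204589844), (68.97052764892578, 34.675662994384766), 76.52684783935547) mean [0.42178593 0.33596967]
long dir 76.52686 guard [-0.01387429  0.00559616]
S 206 209 223 160 179
((422.2414245605469, 330.9947509765625), (80.48552703857422, 34.993988037109375), 75.47135162353516) mean [0.42221405 0.3305327 ]
long dir 75.47136 guard [-0.01695999  0.00132743]
```

>>> {"fn": "move_arm", "kwargs": {
  "deltas": [
    [-0.4,0,0,0,-7.1],
    [-0.4,0,0,0,-7.1],
    [-0.4,0,0,0,-7.1],
    [-0.4,0,0,0,-7.1],
    [-0.4,0,0,0,-7.1],
    [-0.4,-0.022,0.01,0,0],
    [-0.4,-0.022,0.01,0,0],
    [-0.4,-0.022,0.01,0,0],
    [-0.4,-0.022,0.01,0,0],
    [-0.4,-0.022,0.01,0,0]
  ]
}}

```text
time_s: 12.47
tcp_pos: [0.4403, 0.2242, 0.3078]
tool_rot: [-0.617, 0.787, 0.0, 0.0]
force: [0.6, 0.5, 0.0]
finger_gap: 0.7
gripper_force: 0.0
```

>>> {"fn": "move_arm", "kwargs": {
  "deltas": [
    [-0.4,-0.022,0.01,0,0],
    [-0.4,-0.022,0.01,0,0],
    [-0.4,-0.022,0.01,0,0],
    [-0.4,-0.022,0.01,0,0],
    [-0.4,-0.016,0.007,0,0],
    [-0.4,0,0,0.03,0],
    [-0.4,0,0,0.03,0],
    [-0.4,0,0,0.03,0],
    [-0.4,0,0,0,0],
    [-0.4,0,0,0,0]
  ]
}}

```text
time_s: 13.3
tcp_pos: [0.419, 0.3345, 0.2165]
tool_rot: [-0.616, 0.787, 0.001, -0.002]
force: [-0.2, -0.0, 0.2]
finger_gap: 0.697
gripper_force: 0.0
```

```bash
python3 - <<'E'
from h import *
s=ctrl.state();p=s['tcp_pos'];q=s['tool_rot'];ya=2*np.arctan2(q[1],q[0])-np.pi/2
x=np.array([np.cos(ya+np.pi/2),np.sin(ya+np.pi/2)]);y=np.array([np.cos(ya),np.sin(ya)])
d=np.array([.4208,.330])-p[:2]
print(p,np.degrees(ya),'dx,dy',d@x,d@y,s['finger_gap'],s['q'])
E
```

```text
[0.4189984 0.3344692 0.2165148] 166.11630742628057 dx,dy 0.0039063375594077885 -0.0028213556303048025 0.6973141678956724 [ 4.47974116e-01  7.21631132e-02  1.72055373e+00  2.70942093e-04
  1.35258116e+00 -2.45136154e+00]
```

>>> {"fn": "move_arm", "kwargs": {
  "deltas": [
    [-0.4,0.004,-0.003,0.03,0],
    [-0.4,0,0,0.03,0],
    [-0.4,0,0,0.03,0],
    [-0.4,0,0,0.03,0],
    [-0.4,0,0,0.02,0],
    [-0.4,0,0,0,0],
    [-0.4,0,0,0,0]
  ]
}}

```text
time_s: 13.88
tcp_pos: [0.4235, 0.3301, 0.0793]
tool_rot: [-0.616, 0.788, -0.0, 0.001]
force: [-0.1, 0.2, 0.7]
finger_gap: 0.698
gripper_force: 0.0
```

>>> {"fn": "move_arm", "kwargs": {
  "deltas": [
    [-0.4,0,0,0.02,0],
    [-0.4,0,0,0.02,0],
    [-0.4,0,0,0.015,0],
    [-0.4,0,0,0,0],
    [0.1,0,0,0,0],
    [1,0,0,0,0],
    [1,0,0,0,0],
    [1,0,0,0,0],
    [1,0,0,0,0],
    [1,0,0,0,0]
  ]
}}

```text
time_s: 14.72
tcp_pos: [0.425, 0.3306, 0.0258]
tool_rot: [-0.616, 0.788, -0.001, 0.003]
force: [-0.7, 0.1, 6.4]
finger_gap: 0.376
gripper_force: 60.2
```

Gripped wood (gap 32 mm), but a bit high. I will reopen and go 6 mm lower.

>>> {"fn": "move_arm", "kwargs": {
  "deltas": [
    [-0.3,0,0,0,0],
    [-0.3,0,0,0,0],
    [-0.3,0,0,0.006,0],
    [-0.3,0,0,0,0],
    [0.1,0,0,0,0],
    [1,0,0,0,0],
    [1,0,0,0,0],
    [1,0,0,0,0],
    [1,0,0,0,0],
    [1,0,0,0,0]
  ]
}}

```text
time_s: 15.55
tcp_pos: [0.4227, 0.3293, 0.0166]
tool_rot: [-0.616, 0.788, -0.0, 0.0]
force: [0.3, 0.0, 0.5]
finger_gap: 0.379
gripper_force: 61.2
```

>>> {"fn": "move_arm", "kwargs": {
  "deltas": [
    [1,0,0,-0.01,0],
    [1,0,0,-0.02,0],
    [1,0,0,-0.03,0],
    [1,0,0,-0.035,0],
    [1,0,0,-0.035,0],
    [1,0,0,-0.035,0],
    [1,0,0,-0.035,0],
    [1,0,0,-0.035,0],
    [1,0,0,-0.035,0],
    [1,0,0,-0.035,0]
  ]
}}

```text
time_s: 16.38
tcp_pos: [0.4219, 0.3291, 0.324]
tool_rot: [-0.616, 0.788, -0.0, 0.0]
force: [0.8, -0.0, -1.2]
finger_gap: 0.379
gripper_force: 61.0
```

```bash
python3 - <<'E'
from h import *
s=ctrl.state();print(s['tcp_pos'],s['finger_gap'],s['gripper_force'],s['force'])
S=pickle.load(open('scene0.pkl','rb'));T=pickle.load(open('top0.pkl','rb'))
for n,c,(x0,y0,x1,y1) in(('S',S,(260,225,325,282)),('T',T,(288,158,340,205))):
    h=cv2.cvtColor(c['image'],cv2.COLOR_RGB2HSV);m=cv2.inRange(h,(65,60,10),(100,255,120));z=np.zeros_like(m);z[y0:y1,x0:x1]=m[y0:y1,x0:x1]
    z=cv2.morphologyEx(z,cv2.MORPH_OPEN,np.ones((3,3)))
    ys,xs=np.nonzero(z);W=np.array([onz(c,u,v,.003)[:2] for u,v in zip(xs,ys)])
    print(n,cv2.minAreaRect((W*1000).astype(np.float32)),W.mean(0))
c=cam('scene');cv2.imwrite('pics/b7.png',cv2.resize(c['image'][60:215,140:320,::-1],None,fx=3.5,fy=3.5,interpolation=2))
E
```

```text
[0.42193523 0.32907108 0.32398534] 0.37851303848663365 61.034159660339355 [ 0.81241439 -0.02525705 -1.23732411]
S ((471.7598876953125, -33.17814636230469), (96.6604995727539, 117.37255096435547), 19.199203491210938) [ 0.4718041  -0.03441233]
T ((470.37286376953125, -33.28369903564453), (95.59699249267578, 118.7547378540039), 18.418493270874023) [ 0.47044044 -0.03146614]
```

View pics/b7.png

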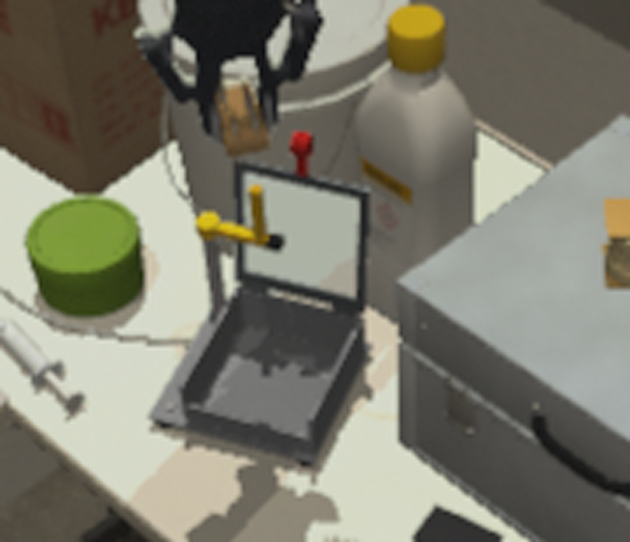

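The block is held, the tray is empty, the flap is up and the stay is across. Now to the mat centre at (0.471,-0.033).

>>> {"fn": "move_arm", "kwargs": {
  "deltas": [
    [1,0,0,0,7.1],
    [1,0,0,0,7.1],
    [1,0,0,0,7.1],
    [1,0,0,0,7.1],
    [1,0,0,0,7.1],
    [1,0,0,0,7.1],
    [1,0,0,0,7.1],
    [1,0,0,0,7.1],
    [1,0,0,0,0]
  ]
}}

```text
time_s: 17.18
tcp_pos: [0.4223, 0.3292, 0.3218]
tool_rot: [-0.165, 0.986, -0.0, -0.0]
force: [0.5, -0.4, -0.8]
finger_gap: 0.386
gripper_force: 61.0
```

>>> {"fn": "move_arm", "kwargs": {
  "deltas": [
    [1,0.007,-0.032,0,0],
    [1,0.007,-0.032,0,0],
    [1,0.007,-0.032,0,0],
    [1,0.007,-0.032,0,0],
    [1,0.007,-0.032,0,0],
    [1,0.007,-0.032,0,0],
    [1,0.007,-0.032,0,0],
    [1,0.007,-0.032,0,0],
    [1,0.007,-0.032,0,0],
    [1,0.007,-0.032,0,0]
  ]
}}

```text
time_s: 18.02
tcp_pos: [0.4615, 0.0026, 0.3219]
tool_rot: [-0.169, 0.986, -0.0, 0.0]
force: [0.9, 0.1, -0.0]
finger_gap: 0.382
gripper_force: 61.0
```

>>> {"fn": "move_arm", "kwargs": {
  "deltas": [
    [1,0.008,-0.038,0,0],
    [1,0,0,0,0],
    [1,0,0,0.03,0],
    [1,0,0,0.03,0],
    [1,0,0,0.03,0],
    [1,0,0,0.03,0],
    [1,0,0,0.03,0],
    [1,0,0,0.03,0],
    [1,0,0,0,0],
    [1,0,0,0,0]
  ]
}}

```text
time_s: 18.85
tcp_pos: [0.4656, -0.0337, 0.1408]
tool_rot: [-0.168, 0.986, 0.001, -0.002]
force: [0.3, -0.3, -0.3]
finger_gap: 0.384
gripper_force: 61.0
```

>>> {"fn": "move_arm", "kwargs": {
  "deltas": [
    [1,0,0,0.03,0],
    [1,0,0,0.03,0],
    [1,0,0,0.03,0],
    [1,0,0,0.025,0],
    [1,0,0,0.012,0],
    [1,0,0,0.003,0],
    [1,0,0,0.003,0],
    [1,0,0,0.002,0],
    [1,0,0,0,0],
    [1,0,0,0,0]
  ]
}}

```text
time_s: 19.68
tcp_pos: [0.4681, -0.0348, 0.008]
tool_rot: [-0.167, 0.986, -0.001, 0.001]
force: [-0.2, -0.1, -0.8]
finger_gap: 0.382
gripper_force: 61.0
```

>>> {"fn": "move_arm", "kwargs": {
  "deltas": [
    [1,0,0,0.002,0],
    [1,0,0,0.0015,0],
    [1,0,0,0,0],
    [1,0,0,0,0]
  ]
}}

```text
time_s: 20.02
tcp_pos: [0.4675, -0.0346, 0.0036]
tool_rot: [-0.167, 0.986, -0.0, 0.001]
force: [1.7, -0.3, 2.5]
finger_gap: 0.379
gripper_force: 61.3
```

Touchdown (2.5 N at the expected height). Release and withdraw.

>>> {"fn": "move_arm", "kwargs": {
  "deltas": [
    [0,0,0,0,0],
    [-0.2,0,0,0,0],
    [-0.3,0,0,0,0],
    [-0.3,0,0,0,0],
    [-0.3,0,0,-0.01,0],
    [-0.3,0,0,-0.03,0],
    [-0.3,0,0,-0.035,0],
    [-0.3,0,0,-0.035,0],
    [-0.3,0,0,-0.035,0],
    [-0.3,0,0,-0.035,0]
  ]
}}

```text
time_s: 20.85
tcp_pos: [0.4664, -0.0342, 0.1856]
tool_rot: [-0.167, 0.986, -0.0, 0.0]
force: [0.5, -0.2, 0.3]
finger_gap: 0.649
gripper_force: 0.0
```

>>> {"fn": "move_arm", "kwargs": {
  "deltas": [
    [-0.3,0,0,-0.035,0],
    [-0.3,0,0,-0.035,0],
    [-0.3,0,0,-0.03,0],
    [-0.3,0,0,0,0],
    [-0.3,0,0,0,0]
  ]
}}

```text
time_s: 21.27
tcp_pos: [0.4677, -0.0347, 0.2858]
tool_rot: [-0.167, 0.986, -0.001, 0.002]
force: [0.5, 0.0, 0.5]
finger_gap: 0.652
gripper_force: 0.0
```

```bash
python3 - <<'E'
from h import *
s=ctrl.state();print(s['time_s'],s['tcp_pos'],s['force'])
c=cam('scene');h=cv2.cvtColor(c['image'],cv2.COLOR_RGB2HSV);m=cv2.inRange(h,(5,90,60),(22,255,255));z=np.zeros_like(m);z[225:282,262:325]=m[225:282,262:325]
ys,xs=np.nonzero(z);print(len(xs),onz(c,xs.mean(),ys.mean(),.021) if len(xs) else '')
cv2.imwrite('pics/f8.png',cv2.resize(c['image'][70:300,140:370,::-1],None,fx=2.6,fy=2.6,interpolation=2))
E
```

```text
21.2667 [ 0.46774781 -0.03469648  0.28582362] [0.50683091 0.03326695 0.48039393]
302 [ 0.47100067 -0.03624179  0.021     ]
```

View pics/f8.png

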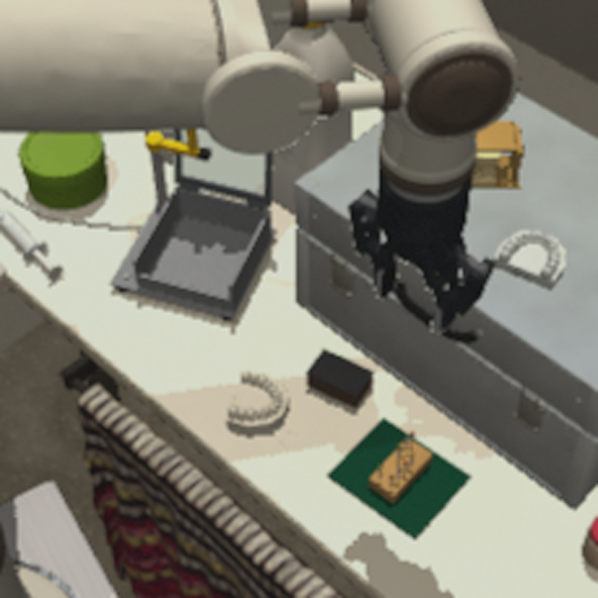

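The block stands upright mid-mat at (400,468), measured (0.471,-0.036). The flap is up, the stay is across, and the cast is in place at (255,402).

```bash
python3 -c "
from workcell import ctrl
print(ctrl.finish_job())"
```

```text
the job is handed in; nothing more can be done
None
```

The job is handed in at about 21 s. In the last picture the flap is up, the stay is across, the bur block stands upright about 3 mm from the mat's middle and the cast is where it was; the hand-in gave no verdict.

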